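# Roll the sample canister onto the reading line

## Task

Two capped metal sample canisters lie on the reading dock, one each side of the white line. Push the top of the larger one sideways with the fingertips so that it rolls (do not drag or lift it) until it lies along the white line, centred over it, and let go so that it rests there. Then press the reader's round trigger button fully down and release it; leave the smaller canister, the jar and the post where they are.

Things in the scene. Friction and masses are not known exactly. Their poses are not given: they have to be found in the camera images.
- dock: fixed reading dock on the desk: aluminium bed 140 (x) x 270 mm (y) with a dark rubber pad 126 x 238 mm, its level top 8 mm above the desk; lips 14 mm high (from the desk), 12 mm wide at both ends, y = +-127 mm. Origin: centre of the bed's underside, at desk height. x runs along the white line to the reader head, y across the line (rolling direction), z up
- canister: larger canister, loose, lying: aluminium, 32 mm diameter, 100 mm long with an 18 mm black cap (26 mm wide) at +x; 105-210 g. Origin mid-length on its axis, 24 mm above the desk; x along the cylinder, within 0.1 rad of the dock's x; y, z turn as it rolls. Starts 55-85 mm either side of the line. A finger on top carries it half the finger's travel; let go, it stops in a few mm
- small_canister: smaller canister, loose, to be left alone: same shape, 22 mm diameter, 60 mm long, lying on the pad 55 to 85 mm from the line on the other side. Origin on its axis at mid-length
- line_mid (a point): middle of the flush white line, 6 mm wide, that runs along the dock's x over the whole pad at the dock's y = 0; the point lies on the pad's surface, 8 mm above the desk
- trigger_top (a point): centre of the top face of the black round trigger button, 26 mm diameter, pressed straight down. It sits in a grey housing on the white reader head (46 (x) x 76 (y) x 46 mm high) just beyond the pad, from x = 72 to 118 mm of the dock
- trigger (a joint): travel of the trigger button in m: 0 released, 0.005 fully down; it springs back and takes about 4 N to press fully. A reading counts from 0.004
- jar: small white jar with a black lid, 49 mm diameter, 40 mm high, standing loose on the desk beside the reader head, to be left alone. Origin at the centre of its underside
- post: plain steel optics post, 13 mm diameter, 50 mm high, standing loose on the desk on the other side of the reader head, to be left alone. Origin at the centre of its underside
There are look-alikes about, which are no part of the job. Leave any red look-alike of the canister alone.

How it is judged:
By the outcome, as a careful person would: the job done as asked, in the order asked, and still so for the second after the job is handed in, with the robot touching nothing.
It also fails if it takes over 58 s, if anything falls off the work surface, if the arm or the gripper's body presses on something with over 40 N, if the wrist force passes 120 N, or if a joint passes its speed limit or range.

## Robot

A 7-joint arm with a two-finger parallel gripper is mounted at the origin on a cart in front of the work surface, level with it; the furniture and walls round the work are solid. World frame = base frame: x ahead of the robot, y to its left, z up, the work surface at z = 0. Lengths are in mm, angles in rad, forces in N, time in s.
With the tool pointing down it reaches from about 400 to 900 mm from the base axis. Payload 5.5 kg.
Tool frame: the origin (TCP) lies midway between the tips of the shut fingers; the grasp point (between the pads) lies pinch_z behind it (pinch_z is the distance from the TCP to the grasp point, in mm); z points along the fingers, y is the direction in which the jaws open and shut (so a half turn about z gives the same grasp; the last joint's range is limited). The gripper opens to 85 mm and grips with 20 to 120 N. Pads are 22 mm wide; open, the fingers measure 114 mm over their backs; the gripper's body (76 mm by 85 mm) begins 54 mm behind the grasp point. The pads swing forward as they close: fully open they stand 13 mm farther back than shut.
Start: joints at [1.376, 0.501, -0.427, 1.55, 0.221, 1.138, -0.21], TCP at [287.315, -583.052, 231.31] pointing down, gripper open.
Joint ranges: [-2.88, 2.88], [-0.31, 2.03], [-1.54, 1.56], [0.2, 2.42], [-1.41, 4.55], [0.19, 2.02], [-2.57, 2.57]. Speed limits (rad/s): [2.57, 2.57, 3.14, 3.14, 3.14, 3.14, 3.14].

## Interface

Orientations are given as a unit quaternion [w, x, y, z].
In Python, from cell import state, capture, job_done, pinch_z gives the robot as it stands.
- The arm moves only by the tool arm_command, never from a script. Its argument "deltas" is a list of rows, each an object with "jaw": the closure, from -1 (fully open) to 1 (shut), so that 0 is half open; "offset": the shift along the tool's x, y, z in mm, a list of three; "turn": the turn about the tool's z in rad. In form: [{"jaw": jaw, "offset": [dx, dy, dz], "turn": turn}, ...]. A call has 1 to 20 rows; each row shifts and turns the commanded pose from where the row before left it, along the tool's axes as they then stand; what a row does not reach is not made up. A row lasts 1/8 s, in which the tool goes at most 62.5 mm and 10.7 degrees, less where a joint would pass 70% of its speed; a pose out of reach is approached as far as the arm can. A call with a gripper value outside its range is refused whole. The fingers move at their own pace and stop on an object; "grip_force" is the grip in N (left out, the last holds). Time passes only in rows, so rows that do not move let the fingers close. It gives the time, the measured TCP pose, the force and the opening at its end, in the units of the state.
- state(): the state, without advancing time (a new reading comes with each control period).
- capture(name): name is "side" or "top" or "wrist"; returns a dict with "pixels" (480x640x3 uint8, red, green, blue), "depth" (480x640 float32, mm along the optical axis (not along the pixel's ray), 0 where there is no reading), "fx", "fy", "cx", "cy" (pixels), "rvec" (rotation vector, rad) and "tvec" (3), from world to camera coordinates, as OpenCV has them. Camera axes: x right, y down, z forward; pixel columns grow to the right and rows downward; lengths in mm; the calibration is good to about 2 mm. A picture is of the moment at which its call begins.
- job_done(): hands the job in, once; it reports no verdict.
The state is a dict: "time": time; "q": joint angles; "dq": joint speeds; "joint_efforts": joint torques, N m; "tool_pos": TCP position; "eef_rot": TCP orientation; "wrist_force": force on the tool from outside, world axes, zero at the start; "torque": the same for the moment, N m; "opening": finger opening in mm.
Only numpy, scipy, OpenCV 4.12 (cv2) and the standard library are available. Lean on these libraries where they do the work, as an engineer would, in place of code of your own. Each camera call takes 0.05 s, during which the arm holds its last target. There are 200 camera calls.

## Working session

There is one attempt and no reset: what is moved stays moved. The work goes in short steps, Python scripts to look and compute and a tool call to move; the robot and the scene stay as the last step left them, time stands still between calls to the robot, and variables do not carry over. Pictures are saved under pics/ and viewed, about 8 in all and at most 12, crops included, and the job is handed in when it is done.

Besides the shell and the picture viewer there is one more tool, called after ">>>" as name(argument=value, ...) on one line, values as JSON. arm_command: Moves the arm, as the interface text tells. Its arguments: {"type":"object","properties":{"deltas":{"type":"array","items":{"type":"object","properties":{"jaw":{"type":"number"},"offset":{"type":"array","items":{"type":"number"}},"turn":{"type":"number"}}}},"grip_force":{"type":"number"}},"required":["deltas"]}

```bash
mkdir -p pics
cat > h.py <<'E'
import numpy as np, cv2
from cell import state, capture, job_done, pinch_z
def snap(n,f):
    c=capture(n); cv2.imwrite('pics/'+f,c['pixels'][:,:,::-1]); np.savez(f'{n}.npz',**c); return c
def load(n): return np.load(f'{n}.npz')
def ray(c,u,v,z):
    R,_=cv2.Rodrigues(np.array(c['rvec'],float)); t=np.array(c['tvec'],float).reshape(3)
    d=R.T@np.array([(u-c['cx'])/c['fx'],(v-c['cy'])/c['fy'],1]); o=-R.T@t
    return o+d*(z-o[2])/d[2]
def pt(c,u,v):
    R,_=cv2.Rodrigues(np.array(c['rvec'],float)); t=np.array(c['tvec'],float).reshape(3)
    Z=float(c['depth'][int(v),int(u)]); return R.T@(np.array([(u-c['cx'])/c['fx']*Z,(v-c['cy'])/c['fy']*Z,Z])-t)
def cloud(c):
    R,_=cv2.Rodrigues(np.array(c['rvec'],float)); t=np.array(c['tvec'],float).reshape(3)
    v,u=np.mgrid[:480,:640]; Z=c['depth']; P=np.stack([(u-c['cx'])/c['fx']*Z,(v-c['cy'])/c['fy']*Z,Z],-1)
    return (P-t)@R
E
python3 - <<'E'
from h import *
s=state(); print({k:np.round(s[k],3) for k in ('time','q','tool_pos','eef_rot','wrist_force','opening')}, pinch_z if not callable(pinch_z) else pinch_z())
for n in('top','side'):
    c=snap(n,n+'0.png'); print(n,c['fx'],c['rvec'],c['tvec'])
E
```

```text
{'time': np.float64(0.0), 'q': array([ 1.376,  0.502, -0.427,  1.551,  0.221,  1.138, -0.21 ]), 'tool_pos': array([ 286.956, -582.446,  230.271]), 'eef_rot': array([-0.001,  0.974,  0.227, -0.   ]), 'wrist_force': array([0.378, 0.451, 0.131]), 'opening': np.float64(85.34)} 18.700000000000003
top 484.3269627099387 [ 2.13574545 -2.15763921  0.18155919] [ 41.56566166 578.15292543 821.72696937]
side 623.0281552949397 [ 0.15417707 -2.68339091  1.49829661] [581.76608023  62.788041   878.3913032 ]
```

View pics/top0.png

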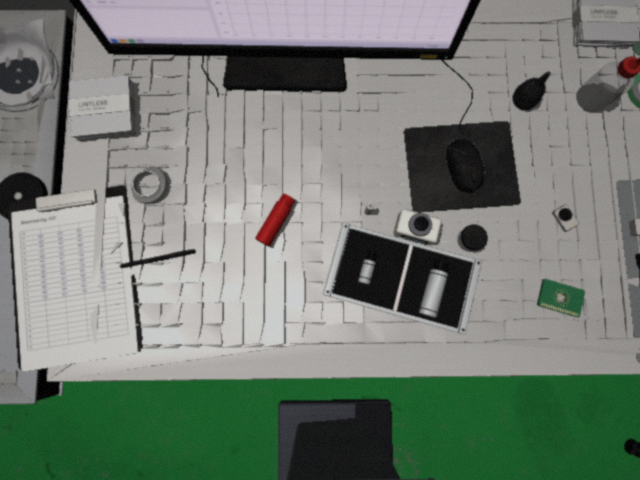

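View pics/side0.png

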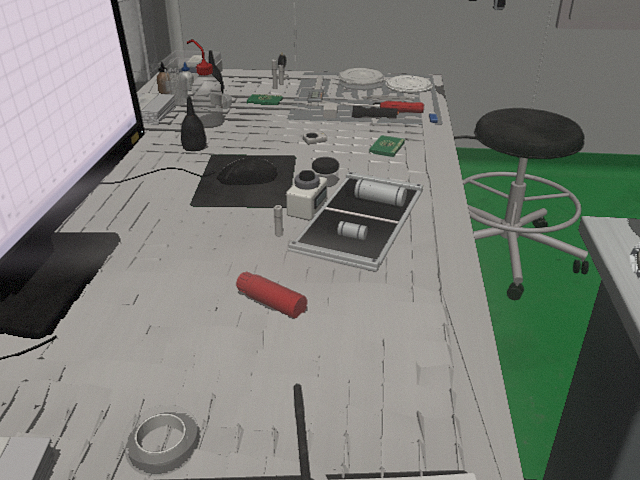

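The top view shows the dock, with the large canister at about (434,291), the small one at (367,270) and the line at about (402,279). The button is at (421,222), the post at (371,210), the jar at (473,237) and the red look-alike at (275,220). Next I measure these.

Run:
```python
from h import *
c=load('top'); g=cv2.cvtColor(c['pixels'],cv2.COLOR_RGB2GRAY)
P=cloud(c)
# bright things within the dark pad
roi=np.zeros_like(g); cv2.fillPoly(roi,[np.array([[349,233],[474,264],[457,325],[334,290]])],255)
m=((g>110)&(roi>0)).astype(np.uint8)
n,l,st,ce=cv2.connectedComponentsWithStats(m)
for i in range(1,n):
    if st[i,4]<40: continue
    r=cv2.minAreaRect(np.argwhere(l==i)[:,::-1].astype(np.float32)); b=cv2.boxPoints(r)
    for z in (8,24):
        Q=np.array([ray(c,u,v,z)[:2] for u,v in b]); q=Q.mean(0)
        print(i,st[i],np.round(ce[i],1),'z',z,'c',q.round(1),'sides',np.round([np.linalg.norm(Q[1]-Q[0]),np.linalg.norm(Q[2]-Q[1])],1),'dirs',(Q[1]-Q[0]).round(1),(Q[2]-Q[1]).round(1))
    print(' topz',np.round(np.nanpercentile(P[l==i][:,2],[5,50,95]),1))
for nm,u,v in (('btn',421,222),('jar',473,237),('post',371,210),('can',434,290),('pad',420,270),('headL',404,225)): print(nm,pt(c,u,v).round(1))
im=c['pixels'][190:340,310:500,::-1]; cv2.imwrite('pics/topc.png',cv2.resize(im,None,fx=4,fy=4,interpolation=cv2.INTER_CUBIC))
```

```text
1 [394 248  18  61 235] [402.5 278. ] z 8 c [ 510.5 -107.9] sides [114.9   7. ] dirs [110.3 -32.2] [-1.8 -6.8]
1 [394 248  18  61 235] [402.5 278. ] z 24 c [ 509.3 -105.1] sides [112.9   6.9] dirs [108.3 -31.7] [-1.8 -6.6]
 topz [ 5.   7.9 10.7]
2 [359 260  15  23 190] [366.1 271.2] z 8 c [523.1 -40.9] sides [42.2 17. ] dirs [ 40.2 -13. ] [ -5.1 -16.2]
2 [359 260  15  23 190] [366.1 271.2] z 24 c [521.7 -39.3] sides [41.5 16.7] dirs [ 39.4 -12.8] [ -5.  -15.9]
 topz [24.9 28.3 31.1]
4 [421 270  25  46 650] [433.1 292.6] z 8 c [ 482.9 -163.4] sides [84.6 27.5] dirs [ 80.4 -26.3] [ -7.7 -26.4]
4 [421 270  25  46 650] [433.1 292.6] z 24 c [ 482.2 -159.6] sides [83.1 27. ] dirs [ 78.9 -25.8] [ -7.6 -25.9]
 topz [31.9 37.9 41.3]
btn [ 603.3 -133.7   66.3]
jar [ 579.8 -232.3   40.4]
post [631.6 -49.4  38.1]
can [ 485.4 -157.8   38.3]
pad [ 523.9 -140.7    7.8]
headL [ 601.8 -107.1   46.6]
```

View pics/topc.png

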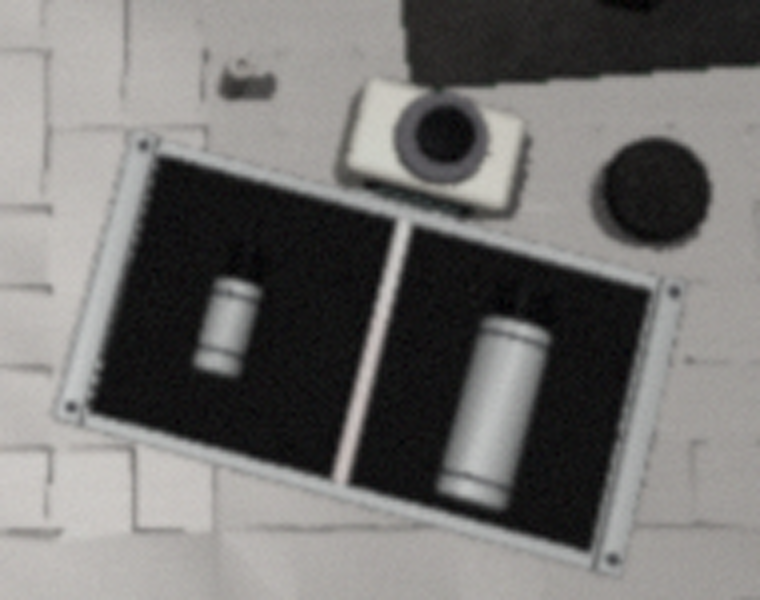

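>>> arm_command(deltas=[{"jaw": 0, "offset": [0, 0, 0], "turn": -0.166}, {"jaw": 0, "offset": [0, 0, 0], "turn": -0.166}, {"jaw": 0, "offset": [0, 0, 0], "turn": -0.166}, {"jaw": 0, "offset": [0, 0, 0], "turn": -0.166}, {"jaw": 0, "offset": [0, 0, 0], "turn": -0.165}, {"jaw": 0, "offset": [46, 7, 2], "turn": 0}, {"jaw": 0, "offset": [46, 7, 2], "turn": 0}, {"jaw": 0, "offset": [46, 7, 2], "turn": 0}, {"jaw": 0, "offset": [46, 7, 2], "turn": 0}, {"jaw": 0, "offset": [46, 7, 2], "turn": 0}, {"jaw": 0, "offset": [46, 7, 2], "turn": 0}, {"jaw": 0, "offset": [46, 7, 2], "turn": 0}, {"jaw": 0, "offset": [46, 7, 2], "turn": 0}, {"jaw": 0, "offset": [46, 6, 2], "turn": 0}, {"jaw": 0, "offset": [46, 6, 2], "turn": 0}, {"jaw": 0, "offset": [0, 0, 0], "turn": 0}])

```text
time: 2.1
tool_pos: [482.7, -155.9, 211.4]
eef_rot: [-0.001, 0.798, 0.603, 0.001]
wrist_force: [-0.8, -0.3, -0.6]
opening: 42.9
```

Run:
```python
from h import *
s=state(); print({k:np.round(s[k],3) for k in ('time','q','tool_pos','eef_rot','wrist_force','opening')})
c=snap('wrist','w0.png')
```

```text
{'time': np.float64(2.1), 'q': array([ 0.931,  0.331, -0.797,  1.916,  0.277,  1.007, -0.265]), 'tool_pos': array([ 482.674, -155.852,  211.366]), 'eef_rot': array([-0.001,  0.798,  0.603,  0.001]), 'wrist_force': array([-0.805, -0.337, -0.626]), 'opening': np.float64(42.852)}
```

View pics/w0.png

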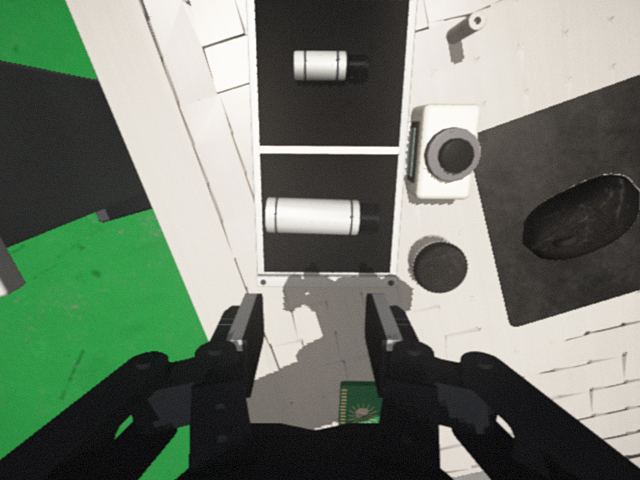

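The wrist view shows the large canister at about (313,216), the line at about row 150, the small canister at (320,66), the button at (457,155), the jar at (439,267) and the post at (478,20).

```bash
cat > meas.py <<'E'
from h import *
def rectw(c,mask,z):
    r=cv2.minAreaRect(np.argwhere(mask)[:,::-1].astype(np.float32)); b=cv2.boxPoints(r)
    Q=np.array([ray(c,u,v,z)[:2] for u,v in b])
    e=[Q[1]-Q[0],Q[2]-Q[1]]; k=int(np.linalg.norm(e[1])>np.linalg.norm(e[0])); d=e[k]; d=d*np.sign(d[0])
    return Q.mean(0), np.degrees(np.arctan2(d[1],d[0])), np.linalg.norm(e[k]), np.linalg.norm(e[1-k])
def blobs(c,x0,y0,x1,y1,thr=120,amin=300):
    g=cv2.cvtColor(c['pixels'],cv2.COLOR_RGB2GRAY); m=np.zeros_like(g); m[y0:y1,x0:x1]=g[y0:y1,x0:x1]>thr
    n,l,st,ce=cv2.connectedComponentsWithStats(m)
    return [(l==i,st[i]) for i in range(1,n) if st[i,4]>amin]
E
python3 - <<'E'
from meas import *
c=load('wrist')
for m,st in blobs(c,268,5,392,268)+blobs(c,262,190,392,250):
    for z in (8,19,24): 
        a=rectw(c,m,z); print(st,z,a[0].round(1),np.round(a[1:],2))
    print(np.round(np.percentile(cloud(c)[m][:,2],[5,50,95]),1))
# axis by edges: per column mid of bright band on canister
g=cv2.cvtColor(c['pixels'],cv2.COLOR_RGB2GRAY)
def mids(u0,u1,v0,v1,thr=110):
    L=[];
    for u in range(u0,u1,4):
        v=np.where(g[v0:v1,u]>thr)[0]+v0
        if len(v): L.append((u,v.min(),v.max(),len(v)))
    return np.array(L)
for nm,a,z in (('can',(275,350,190,245),24),('line',(270,390,140,160),8),('small',(300,340,40,90),19)):
    M=mids(*a); Q=np.array([ray(c,u,(p+q)/2,z)[:2] for u,p,q,_ in M]); f=np.polyfit(Q[:,0],Q[:,1],1); print(nm,np.degrees(np.arctan(f[0])).round(2),Q[0].round(1),Q[-1].round(1),M[0],M[-1])
for nm,u,v in (('btn',457,155),('ring',433,155),('ring2',457,176),('head',425,190),('post',478,20),('jar',439,267)): print(nm,pt(c,u,v).round(1))
E
```

```text
[ 294   51   53   27 1287] 8 [522.5 -38. ] [-15.71  43.57  20.11]
[ 294   51   53   27 1287] 19 [521.9 -39.4] [-15.71  42.19  19.47]
[ 294   51   53   27 1287] 24 [521.6 -40. ] [-15.71  41.56  19.18]
[24.7 28.6 30.7]
[ 268  145  124   10 1021] 8 [ 512.  -108.2] [-16.2  110.65   7.2 ]
[ 268  145  124   10 1021] 19 [ 511.7 -107.4] [-16.2  107.13   6.97]
[ 268  145  124   10 1021] 24 [ 511.6 -107. ] [-16.2  105.54   6.87]
[7.  8.4 9.6]
[ 268  197   92   38 3078] 8 [ 481.3 -163.3] [-17.62  86.04  33.6 ]
[ 268  197   92   38 3078] 19 [ 482.  -160.7] [-17.62  83.3   32.53]
[ 268  197   92   38 3078] 24 [ 482.4 -159.6] [-17.62  82.06  32.04]
[29.1 37.8 40.4]
[ 265  197   95   38 3162] 8 [ 480.1 -162.9] [-17.62  88.6   33.6 ]
[ 265  197   95   38 3162] 19 [ 480.8 -160.3] [-17.62  85.78  32.53]
[ 265  197   95   38 3162] 24 [ 481.2 -159.2] [-17.62  84.5   32.04]
[28.7 37.8 40.4]
can -18.27 [ 450.1 -146.3] [ 511.4 -168.9] [275 198 225  28] [347 200 234  35]
line -16.06 [460.5 -93.1] [ 560.9 -122.4] [270 145 153   9] [386 146 154   9]
small -16.94 [506.2 -34.5] [534.9 -41.4] [300  51  76  26] [336  51  73  23]
btn [ 601.8 -133.6   67. ]
ring [ 587.  -130.2   57.7]
ring2 [ 601.9 -151.1   58.9]
head [ 578.7 -158.3   46.4]
post [639.9 -45.6  44.8]
jar [ 579.1 -231.5   41.1]
```

>>> arm_command(deltas=[{"jaw": 0, "offset": [-6, 0, 28], "turn": 0}, {"jaw": 0, "offset": [-6, 0, 28], "turn": 0}, {"jaw": 0, "offset": [0, 0, 28], "turn": 0}, {"jaw": 0, "offset": [0, 0, 28], "turn": 0}, {"jaw": 0, "offset": [0, 0, 28], "turn": 0}, {"jaw": 0, "offset": [0, 0, 26], "turn": 0}, {"jaw": 0, "offset": [0, 0, 0], "turn": 0}])

```text
time: 3.02
tool_pos: [475.7, -173.0, 43.4]
eef_rot: [-0.002, 0.801, 0.599, -0.002]
wrist_force: [0.4, -0.1, 0.5]
opening: 42.8
```

>>> arm_command(deltas=[{"jaw": 0, "offset": [0, 0, 2], "turn": 0}, {"jaw": 0, "offset": [0, 0, 2], "turn": 0}, {"jaw": 0, "offset": [0, 0, 0], "turn": 0}])

```text
time: 3.4
tool_pos: [478.5, -172.4, 42.0]
eef_rot: [0.001, 0.8, 0.6, 0.0]
wrist_force: [0.2, -0.6, -0.4]
opening: 42.8
```

Run:
```python
from h import *
c=snap('wrist','w1.png')
```

```text
(no output)
```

View pics/w1.png

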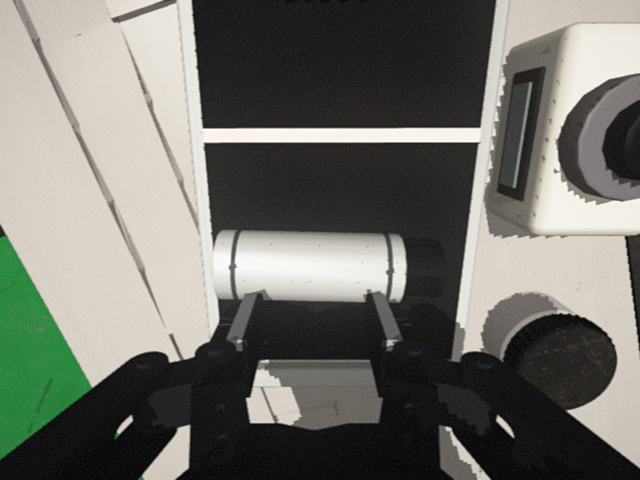

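The wrist view shows both fingertips over the rear of the canister's top, at columns 250 and 380, evenly spaced about the metal body (215–405). I move 5 mm forward and go down gently.

>>> arm_command(deltas=[{"jaw": 0, "offset": [5, 0, 0], "turn": 0}, {"jaw": 0, "offset": [0, 0, 2], "turn": 0}, {"jaw": 0, "offset": [0, 0, 0], "turn": 0}])

```text
time: 3.82
tool_pos: [479.4, -167.1, 39.2]
eef_rot: [-0.0, 0.8, 0.6, -0.0]
wrist_force: [-0.1, -0.2, -0.4]
opening: 42.7
```

>>> arm_command(deltas=[{"jaw": 0, "offset": [0, 0, 1], "turn": 0}, {"jaw": 0, "offset": [0, 0, 1], "turn": 0}, {"jaw": 0, "offset": [0, 0, 0], "turn": 0}])

```text
time: 4.2
tool_pos: [479.6, -167.3, 37.9]
eef_rot: [0.0, 0.8, 0.6, -0.0]
wrist_force: [-2.8, 1.1, 8.1]
opening: 42.9
```

>>> arm_command(deltas=[{"jaw": 0, "offset": [3, 0, 0], "turn": -0.004}, {"jaw": 0, "offset": [4, 0, 0], "turn": -0.004}, {"jaw": 0, "offset": [4, 0, 0], "turn": -0.004}, {"jaw": 0, "offset": [4, 0, 0], "turn": -0.004}, {"jaw": 0, "offset": [4, 0, 0], "turn": -0.004}, {"jaw": 0, "offset": [4, 0, 0], "turn": -0.004}, {"jaw": 0, "offset": [4, 0, 0], "turn": -0.004}, {"jaw": 0, "offset": [3, 0, 0], "turn": -0.004}, {"jaw": 0, "offset": [0, 0, 0], "turn": 0}])

```text
time: 5.32
tool_pos: [488.6, -138.2, 38.0]
eef_rot: [0.001, 0.79, 0.613, 0.001]
wrist_force: [-0.4, -0.9, 5.8]
opening: 43.0
```

>>> arm_command(deltas=[{"jaw": 0, "offset": [0, 0, -8], "turn": 0}, {"jaw": 0, "offset": [-12, 0, -8], "turn": 0}, {"jaw": 0, "offset": [-12, 0, 0], "turn": 0.03}, {"jaw": 0, "offset": [0, 0, 0], "turn": 0}])

```text
time: 5.82
tool_pos: [480.8, -163.8, 53.2]
eef_rot: [0.0, 0.801, 0.599, -0.0]
wrist_force: [-0.0, 0.7, 0.1]
opening: 42.4
```

Run:
```python
from meas import *
s=state(); print(np.round(s['time'],2),s['tool_pos'],s['eef_rot'])
c=snap('wrist','w2.png')
```

```text
5.82 [ 480.77532596 -163.80506615   53.20608634] [ 2.36046233e-04  8.00653328e-01  5.99127653e-01 -4.98253449e-04]
```

View pics/w2.png

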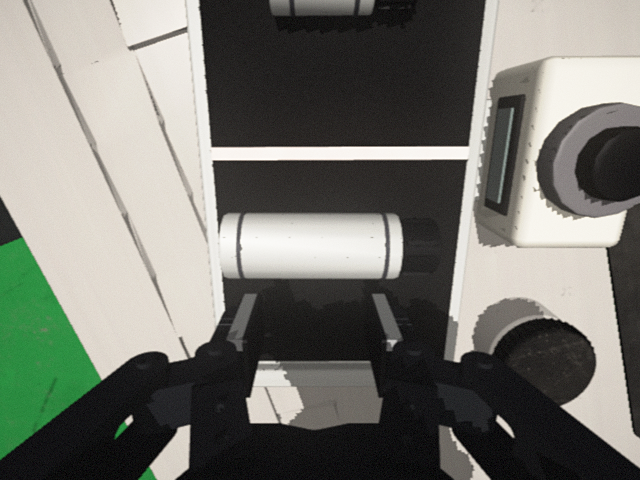

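The canister rolled cleanly to about (312,246), with the line at row 153. Measuring it against the line.

```bash
cat >> meas.py <<'E'
import sys
def rel(c,can,line):
    """can/line: (u0,u1,v0,v1) windows; prints canister axis relative to line"""
    g=cv2.cvtColor(c['pixels'],cv2.COLOR_RGB2GRAY); o={}
    for nm,(u0,u1,v0,v1),z in (('can',can,24),('line',line,8)):
        L=[]
        for u in range(u0,u1,3):
            v=np.where(g[v0:v1,u]>100)[0]+v0
            if len(v):
                a,b=ray(c,u,v.min(),z)[:2],ray(c,u,v.max(),z)[:2]; L.append((a+b)/2)
                if u==u0: print(nm,'width',np.linalg.norm(a-b).round(1))
        o[nm]=np.array(L,np.float32)
    r={k:cv2.fitLine(v,cv2.DIST_HUBER,0,.01,.01).ravel() for k,v in o.items()}
    for k in r:
        if r[k][0]<0: r[k][:2]*=-1
    d=r['line'][:2]; n=np.array([-d[1],d[0]]); 
    print('line ang',np.degrees(np.arctan2(d[1],d[0])).round(2),'can ang',np.degrees(np.arctan2(r['can'][1],r['can'][0])).round(2))
    p=o['can']; print('can y-rel at ends/mid',((p[[0,-1]]-r['line'][2:])@n).round(1),((r['can'][2:]-r['line'][2:])@n).round(1),'can mid xy',r['can'][2:].round(1))
E
python3 - <<'E'
from meas import *
c=load('wrist'); rel(c,(245,385,200,285),(216,465,140,170))
s=np.array([480.8,-163.8]);
E
```

```text
can width 32.2
line width 6.3
line ang -15.99 can ang -16.8
can y-rel at ends/mid [-42.7 -43.4] -43.0 can mid xy [ 492.9 -147.2]
```

>>> arm_command(deltas=[{"jaw": 0, "offset": [11, 4, 0], "turn": 0}, {"jaw": 0, "offset": [0, 0, 8], "turn": 0}, {"jaw": 0, "offset": [0, 0, 6], "turn": 0}, {"jaw": 0, "offset": [0, 0, 2], "turn": 0}, {"jaw": 0, "offset": [0, 0, 0], "turn": 0}])

```text
time: 6.5
tool_pos: [488.3, -151.6, 37.9]
eef_rot: [-0.0, 0.799, 0.601, -0.0]
wrist_force: [-3.7, 1.1, 14.6]
opening: 42.7
```

>>> arm_command(deltas=[{"jaw": 0, "offset": [3, 0, 0], "turn": -0.003}, {"jaw": 0, "offset": [4, 0, 0], "turn": -0.003}, {"jaw": 0, "offset": [4, 0, 0], "turn": -0.003}, {"jaw": 0, "offset": [4, 0, 0], "turn": -0.003}, {"jaw": 0, "offset": [4, 0, 0], "turn": -0.003}, {"jaw": 0, "offset": [4, 0, 0], "turn": -0.003}, {"jaw": 0, "offset": [4, 0, 0], "turn": -0.003}, {"jaw": 0, "offset": [3, 0, 0], "turn": -0.003}, {"jaw": 0, "offset": [0, 0, 0], "turn": 0}])

```text
time: 7.62
tool_pos: [496.9, -122.6, 37.8]
eef_rot: [0.0, 0.792, 0.611, 0.0]
wrist_force: [-0.9, 2.0, 9.6]
opening: 42.6
```

>>> arm_command(deltas=[{"jaw": 0, "offset": [0, 0, -8], "turn": 0}, {"jaw": 0, "offset": [-8, 0, -8], "turn": 0}, {"jaw": 0, "offset": [-8, 0, 0], "turn": 0.024}, {"jaw": 0, "offset": [0, 0, 0], "turn": 0}])

```text
time: 8.12
tool_pos: [491.8, -140.2, 53.2]
eef_rot: [0.0, 0.8, 0.6, -0.0]
wrist_force: [-0.4, -0.3, 0.1]
opening: 42.5
```

Run:
```python
from meas import *
s=state(); print(np.round(s['time'],2),s['tool_pos'].round(1))
c=snap('wrist','w3.png'); g=cv2.cvtColor(c['pixels'],cv2.COLOR_RGB2GRAY)
col=g[:,315]; m=col>100; e=np.where(np.diff(m.astype(int)))[0]; print('edges col315',e)
```

```text
8.12 [ 491.8 -140.2   53.2]
edges col315 [ 24  77 197 211 234 298 397 398 406 421 422 428]
```

Run:
```python
from meas import *
c=load('wrist'); rel(c,(245,385,222,310),(216,465,185,222))
```

```text
can width 39.5
line width 6.3
line ang -15.97 can ang -16.31
can y-rel at ends/mid [-31.  -31.3] -28.0 can mid xy [ 494.9 -132.2]
```

>>> arm_command(deltas=[{"jaw": 0, "offset": [0, 0, 8], "turn": 0}, {"jaw": 0, "offset": [0, 0, 6], "turn": 0}, {"jaw": 0, "offset": [0, 0, 2], "turn": 0}, {"jaw": 0, "offset": [0, 0, 0], "turn": 0}])

```text
time: 8.68
tool_pos: [492.2, -138.2, 37.9]
eef_rot: [-0.0, 0.799, 0.601, -0.001]
wrist_force: [-3.7, 1.5, 14.7]
opening: 42.5
```

>>> arm_command(deltas=[{"jaw": 0, "offset": [3, 0, 0], "turn": -0.001}, {"jaw": 0, "offset": [4, 0, 0], "turn": -0.001}, {"jaw": 0, "offset": [4, 0, 0], "turn": -0.001}, {"jaw": 0, "offset": [4, 0, 0], "turn": -0.001}, {"jaw": 0, "offset": [4, 0, 0], "turn": -0.001}, {"jaw": 0, "offset": [4, 0, 0], "turn": -0.001}, {"jaw": 0, "offset": [4, 0, 0], "turn": -0.001}, {"jaw": 0, "offset": [3, 0, 0], "turn": -0.001}, {"jaw": 0, "offset": [0, 0, 0], "turn": 0}])

```text
time: 9.8
tool_pos: [500.6, -108.6, 37.8]
eef_rot: [-0.0, 0.797, 0.604, -0.0]
wrist_force: [-3.9, 1.7, 12.2]
opening: 42.7
```

>>> arm_command(deltas=[{"jaw": 0, "offset": [0, 0, -8], "turn": 0}, {"jaw": 0, "offset": [-8, 0, -8], "turn": 0}, {"jaw": 0, "offset": [-8, 0, 0], "turn": 0.008}, {"jaw": 0, "offset": [0, 0, 0], "turn": 0}])

```text
time: 10.3
tool_pos: [495.8, -126.8, 53.1]
eef_rot: [0.0, 0.8, 0.6, -0.0]
wrist_force: [0.0, -0.3, 0.2]
opening: 42.3
```

Run:
```python
from meas import *
s=state(); print(np.round(s['time'],2),s['tool_pos'].round(1))
c=snap('wrist','w4.png'); g=cv2.cvtColor(c['pixels'],cv2.COLOR_RGB2GRAY)
col=g[:,315]; m=col>100; e=np.where(np.diff(m.astype(int)))[0]; print('edges col315',e)
```

```text
10.3 [ 495.8 -126.8   53.1]
edges col315 [ 61 112 224 295 416 417 425 428]
```

View pics/w4.png

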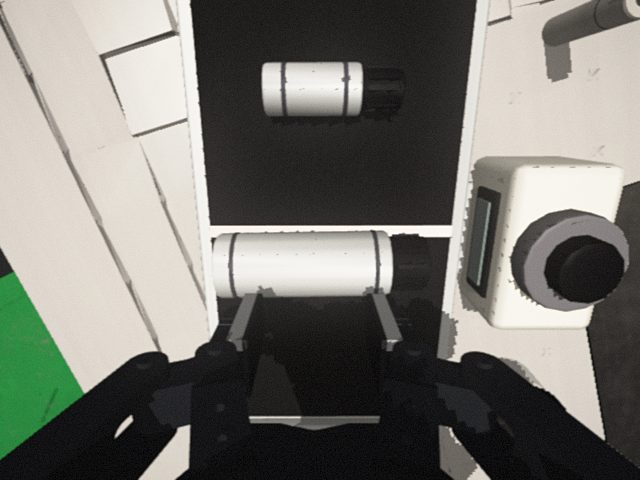

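The wrist view shows the canister just short of the line, with its body at rows 232–296 and the line at row 230. I rise and look from higher up before the last stroke.

>>> arm_command(deltas=[{"jaw": 0, "offset": [-30, 0, -40], "turn": 0}, {"jaw": 0, "offset": [-30, 0, -50], "turn": 0}, {"jaw": 0, "offset": [0, 0, 0], "turn": 0}, {"jaw": 0, "offset": [0, 0, 0], "turn": 0}])

```text
time: 10.85
tool_pos: [479.2, -182.6, 142.9]
eef_rot: [-0.0, 0.8, 0.601, -0.0]
wrist_force: [0.2, 0.6, -0.9]
opening: 42.9
```

Run:
```python
from meas import *
s=state(); print(np.round(s['time'],2),s['tool_pos'].round(1))
c=snap('wrist','w5.png'); g=cv2.cvtColor(c['pixels'],cv2.COLOR_RGB2GRAY)
for k in (260,290,320,350,370,385,390,395,400,410): print(k,[int(x) for x in np.where(np.diff((g[:,k]>100).astype(int)))[0] if 60<x<300])
R,_=cv2.Rodrigues(c['rvec']); print('cam',(-R.T@c['tvec']).round(0), 'axis',R[2].round(2))
```

```text
10.85 [ 479.2 -182.6  142.9]
260 [109, 156, 272, 293]
290 [109, 158, 272]
320 [109, 157, 272]
350 [108, 157, 272]
370 [110, 114, 115, 146, 272, 275, 277, 292]
385 [272]
390 [272]
395 [110, 115, 272]
400 [110, 121, 271]
410 [110, 121, 182]
cam [ 501. -109.  286.] axis [-0.08 -0.29 -0.95]
```

View pics/w5.png

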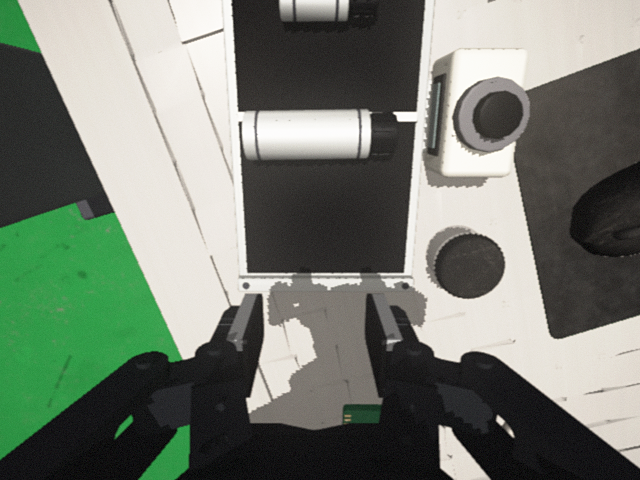

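Run:
```python
from meas import *
c=load('wrist'); g=cv2.cvtColor(c['pixels'],cv2.COLOR_RGB2GRAY).astype(float)
def sub(u,v0,v1,thr=100):  # subpixel crossings
    L=[]
    for v in range(v0,v1):
        a,b=g[v,u],g[v+1,u]
        if (a-thr)*(b-thr)<0: L.append(v+(thr-a)/(b-a))
    return L
A=[];W=[]
for u in list(range(262,366,4)):
    e=sub(u,95,175)
    if len(e)>=2: 
        a,b=ray(c,u,e[0],24)[:2],ray(c,u,e[-1],24)[:2]; A.append((a+b)/2);W.append(np.linalg.norm(a-b))
A=np.array(A,np.float32); f=cv2.fitLine(A,cv2.DIST_HUBER,0,.01,.01).ravel(); f[:2]*=np.sign(f[0]); print('axis',f.round(3),np.degrees(np.arctan2(f[1],f[0])),'w',np.median(W))
for p,d in (((512,-108.2),-16.1),):
    n=np.array([-np.sin(np.radians(d)),np.cos(np.radians(d))]); print('vs old line',(f[2:]-p)@n)
    for u in (238,240,399,403,407,411):
        e=sub(u,100,135); q=[ray(c,u,v,8)[:2] for v in e[:2]]
        if len(q)==2: print(u,np.round(e,1),'line pt y vs old',[((x-p)@n).round(2) for x in q])
```

```text
axis [ 9.64000e-01 -2.65000e-01  5.00113e+02 -1.16494e+02] -15.383537 w 31.46697268895128
vs old line -11.264780416776377
240 [110.8 121.7] line pt y vs old [np.float64(3.94), np.float64(-3.35)]
399 [110.8 121.7] line pt y vs old [np.float64(4.01), np.float64(-3.3)]
403 [110.7 121.7] line pt y vs old [np.float64(4.03), np.float64(-3.29)]
407 [110.8 121.7] line pt y vs old [np.float64(3.99), np.float64(-3.28)]
411 [110.8 121.7] line pt y vs old [np.float64(4.02), np.float64(-3.3)]
```

>>> arm_command(deltas=[{"jaw": 0, "offset": [30, 0, 35], "turn": 0}, {"jaw": 0, "offset": [35, 0, 45], "turn": 0}, {"jaw": 0, "offset": [0, 0, 10], "turn": 0}, {"jaw": 0, "offset": [0, 0, 8], "turn": 0}, {"jaw": 0, "offset": [0, 0, 6], "turn": 0}, {"jaw": 0, "offset": [0, 0, 2], "turn": 0}, {"jaw": 0, "offset": [0, 0, 0], "turn": 0}])

```text
time: 11.78
tool_pos: [497.7, -121.3, 38.2]
eef_rot: [0.0, 0.8, 0.6, -0.0]
wrist_force: [-2.0, 0.4, 2.5]
opening: 42.8
```

>>> arm_command(deltas=[{"jaw": 0, "offset": [2, 0, 0], "turn": 0.003}, {"jaw": 0, "offset": [3, 0, 0], "turn": 0.003}, {"jaw": 0, "offset": [3, 0, 0], "turn": 0.003}, {"jaw": 0, "offset": [3, 0, 0], "turn": 0.003}, {"jaw": 0, "offset": [3, 0, 0], "turn": 0.003}, {"jaw": 0, "offset": [3, 0, 0], "turn": 0.003}, {"jaw": 0, "offset": [2, 0, 0], "turn": 0.003}, {"jaw": 0, "offset": [2, 0, 0], "turn": 0.003}, {"jaw": 0, "offset": [1, 0, 0], "turn": 0}, {"jaw": 0, "offset": [0, 0, 0], "turn": 0}, {"jaw": 0, "offset": [0, 0, 0], "turn": 0}])

```text
time: 13.15
tool_pos: [504.4, -99.7, 38.1]
eef_rot: [0.001, 0.807, 0.591, 0.0]
wrist_force: [-2.0, 1.2, 6.2]
opening: 42.7
```

>>> arm_command(deltas=[{"jaw": 0, "offset": [0, 0, -4], "turn": 0}, {"jaw": 0, "offset": [0, 0, -12], "turn": 0}, {"jaw": 0, "offset": [-35, 0, -40], "turn": -0.024}, {"jaw": 0, "offset": [-35, 0, -50], "turn": 0}, {"jaw": 0, "offset": [0, 0, 0], "turn": 0}, {"jaw": 0, "offset": [0, 0, 0], "turn": 0}])

```text
time: 13.9
tool_pos: [483.7, -166.5, 143.7]
eef_rot: [0.0, 0.8, 0.6, 0.0]
wrist_force: [0.5, -0.5, -0.3]
opening: 43.1
```

```bash
cat > fin.py <<'E'
from meas import *
s=state(); print(np.round(s['time'],2),s['tool_pos'].round(1))
c=snap('wrist',sys.argv[1]); g=cv2.cvtColor(c['pixels'],cv2.COLOR_RGB2GRAY).astype(float)
p=np.array([512.1,-107.9]); d=np.radians(-16.1); n=np.array([-np.sin(d),np.cos(d)]); t=np.array([np.cos(d),np.sin(d)])
def uv(P): return cv2.projectPoints(np.array([P],float),c['rvec'],c['tvec'],np.array([[c['fx'],0,c['cx']],[0,c['fy'],c['cy']],[0,0,1.]]),None)[0].ravel()
def prof(x,z,lo,hi,thr):  # bright span across the line at dock x
    ys=np.arange(lo,hi,.2); P=np.array([[*(p+x*t+y*n),z] for y in ys]); q=np.array([uv(a) for a in P]).astype(np.float32)
    v=cv2.remap(g.astype(np.float32),q[:,0],q[:,1],cv2.INTER_LINEAR).ravel(); k=np.where(v>thr)[0]
    return (ys[k[0]],ys[k[-1]]) if len(k) else None
for x in (-60,-58,-56,52,55,58,60): print('line',x,prof(x,8,-8,8,100))
R=[(x,*prof(x,24,-24,24,100)) for x in range(-45,25,5)]
R=np.array(R); print(R.round(1)); k=(R[:,2]-R[:,1]>28)&(R[:,2]-R[:,1]<36); f=np.polyfit(R[k,0],(R[k,1]+R[k,2])/2,1); print('canister y',f[1].round(2),'yaw deg',np.degrees(f[0]).round(2))
E
python3 fin.py w6.png
```

```text
13.9 [ 483.7 -166.5  143.7]
line -60 (np.float64(-8.0), np.float64(7.800000000000015))
line -58 (np.float64(-8.0), np.float64(7.800000000000015))
line -56 (np.float64(-8.0), np.float64(7.800000000000015))
line 52 (np.float64(-3.599999999999996), np.float64(3.6000000000000103))
line 55 (np.float64(-3.599999999999996), np.float64(3.6000000000000103))
line 58 (np.float64(-3.599999999999996), np.float64(3.6000000000000103))
line 60 (np.float64(-3.599999999999996), np.float64(3.6000000000000103))
[[-45.  -15.6  15.4]
 [-40.  -15.6  15.4]
 [-35.  -15.6  15.2]
 [-30.  -15.8  15.2]
 [-25.  -15.8  15.2]
 [-20.  -16.   15.2]
 [-15.  -16.   15.2]
 [-10.  -15.8  15.2]
 [ -5.  -16.   15.2]
 [  0.  -16.   15.2]
 [  5.  -16.   15.2]
 [ 10.  -16.   15.2]
 [ 15.  -16.2  15.2]
 [ 20.  -13.4  13.2]]
canister y -0.41 yaw deg -0.32
```

View pics/w6.png

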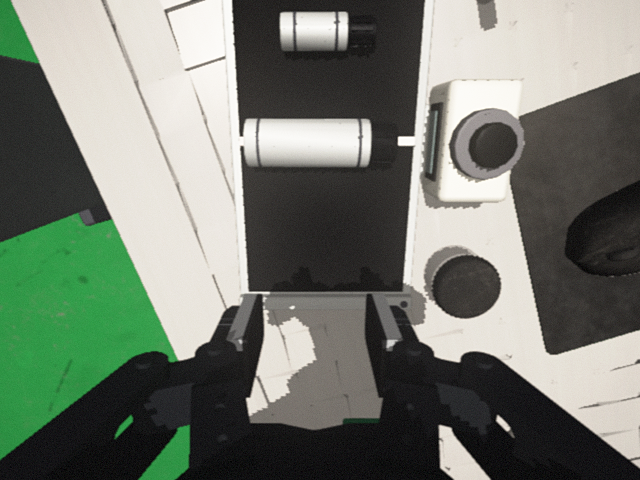

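The canister lies on the line: 0.4 mm off centre and 0.3° off parallel, with the line visible at both ends. Next is the button, at about (493,146).

Run:
```python
from meas import *
c=load('wrist'); g=cv2.cvtColor(c['pixels'],cv2.COLOR_RGB2GRAY)
m=np.zeros_like(g); m[105:182,452:523]=g[105:182,452:523]<60
P=cloud(c); 
n,l,st,ce=cv2.connectedComponentsWithStats(m)
for i in range(1,n):
    if st[i,4]>300: print(st[i],ce[i].round(1),ray(c,*ce[i],66).round(1),np.percentile(P[l==i][:,2],[10,50,90]).round(1))
k=(l>0)&(P[...,2]>63)&(P[...,2]<70); print('top pts',k.sum(),P[k].mean(0).round(1), [ (P[k].min(0)).round(1),P[k].max(0).round(1)])
print(P[140:150,485:500,2].mean())
```

```text
[ 469  123   48   45 1296] [493.9 147.1] [ 601.4 -134.6   66. ] [63.9 67.  68. ]
top pts 1200 [ 601.8 -134.8   66.9] [array([ 589.3, -146.2,   63. ]), array([ 613.7, -121.3,   69.9])]
71.73952227486113
```

>>> arm_command(deltas=[{"jaw": 1, "offset": [16, 26, 0], "turn": 0}, {"jaw": 1, "offset": [16, 26, 0], "turn": 0}, {"jaw": 1, "offset": [16, 26, 0], "turn": 0}, {"jaw": 1, "offset": [16, 26, 0], "turn": 0}, {"jaw": 1, "offset": [0, 0, 20], "turn": 0}, {"jaw": 1, "offset": [0, 0, 20], "turn": 0}, {"jaw": 1, "offset": [0, 0, 20], "turn": 0}, {"jaw": 1, "offset": [0, 0, 8], "turn": 0}, {"jaw": 1, "offset": [0, 0, 0], "turn": 0}, {"jaw": 1, "offset": [0, 0, 0], "turn": 0}])

```text
time: 15.2
tool_pos: [602.0, -134.1, 76.0]
eef_rot: [0.0, 0.8, 0.601, 0.0]
wrist_force: [0.4, 0.4, 0.2]
opening: -0.2
```

Run:
```python
from h import *
c=snap('wrist','w7.png'); print(state()['tool_pos'],state()['wrist_force'])
```

```text
[ 602.13939996 -134.04463378   76.24550063] [0.09623385 0.35544584 0.00208248]
```

View pics/w7.png

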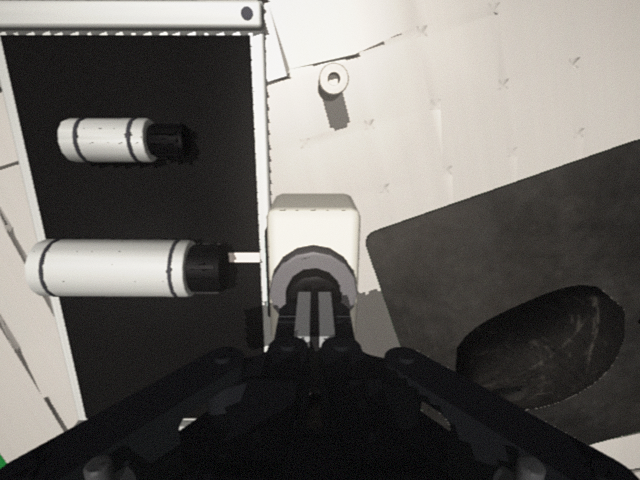

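The shut fingertips sit over the centre of the button, at about (315,295). I press in steps.

>>> arm_command(deltas=[{"jaw": 1, "offset": [0, 0, 4], "turn": 0}, {"jaw": 1, "offset": [0, 0, 4], "turn": 0}, {"jaw": 1, "offset": [0, 0, 2], "turn": 0}, {"jaw": 1, "offset": [0, 0, 2], "turn": 0}, {"jaw": 1, "offset": [0, 0, 0], "turn": 0}])

```text
time: 15.88
tool_pos: [601.6, -134.0, 63.4]
eef_rot: [0.0, 0.799, 0.601, -0.0]
wrist_force: [-1.8, -0.7, 4.2]
opening: 0.1
```

>>> arm_command(deltas=[{"jaw": 1, "offset": [0, 0, 1], "turn": 0}, {"jaw": 1, "offset": [0, 0, 1], "turn": 0}, {"jaw": 1, "offset": [0, 0, 0], "turn": 0}])

```text
time: 16.25
tool_pos: [601.6, -134.0, 62.1]
eef_rot: [0.0, 0.799, 0.601, -0.0]
wrist_force: [-2.5, -1.1, 8.7]
opening: 0.3
```

>>> arm_command(deltas=[{"jaw": 1, "offset": [0, 0, 1], "turn": 0}, {"jaw": 1, "offset": [0, 0, 0], "turn": 0}])

```text
time: 16.5
tool_pos: [601.6, -134.0, 61.9]
eef_rot: [0.001, 0.799, 0.601, -0.0]
wrist_force: [-5.6, -0.5, 15.7]
opening: -0.2
```

>>> arm_command(deltas=[{"jaw": 1, "offset": [0, 0, 0.5], "turn": 0}, {"jaw": 1, "offset": [0, 0, 0], "turn": 0}, {"jaw": 1, "offset": [0, 0, 0], "turn": 0}])

```text
time: 16.88
tool_pos: [601.7, -134.0, 61.9]
eef_rot: [0.001, 0.799, 0.601, -0.0]
wrist_force: [-6.2, 0.1, 17.6]
opening: -0.2
```

The button is against its hard stop: about 5 mm of travel and 17 N. The tip is still above the 58 mm housing. I release and back away.

>>> arm_command(deltas=[{"jaw": 1, "offset": [0, 0, -4], "turn": 0}, {"jaw": 1, "offset": [0, 0, -10], "turn": 0}, {"jaw": 1, "offset": [0, 0, -30], "turn": 0}, {"jaw": 1, "offset": [0, 0, -40], "turn": 0}, {"jaw": 1, "offset": [-16, -26, -10], "turn": 0}, {"jaw": 1, "offset": [-16, -26, 0], "turn": 0}, {"jaw": 1, "offset": [-32, -32, 0], "turn": 0}, {"jaw": 1, "offset": [-16, -20, 0], "turn": 0}, {"jaw": 1, "offset": [0, 0, 0], "turn": 0}, {"jaw": 1, "offset": [0, 0, 0], "turn": 0}])

```text
time: 18.12
tool_pos: [480.3, -181.3, 154.2]
eef_rot: [0.0, 0.799, 0.601, 0.001]
wrist_force: [0.2, 0.5, 1.0]
opening: 0.0
```

```bash
python3 fin.py w8.png
python3 - <<'E'
from meas import *
print(state()['wrist_force'].round(1))
c=load('wrist'); P=cloud(c)
for nm,x,y,r,z0,z1 in (('btn',601.5,-134.2,10,60,72),('post',639,-46,15,40,60),('jar',579,-232,30,35,46),('small',530,-41,35,20,36)):
    k=(np.hypot(P[...,0]-x,P[...,1]-y)<r)&(P[...,2]>z0)&(P[...,2]<z1); print(nm,k.sum(),P[k].mean(0).round(1) if k.any() else '')
E
```

```text
18.12 [ 480.3 -181.3  154.2]
line -60 (np.float64(-8.0), np.float64(7.800000000000015))
line -58 (np.float64(-8.0), np.float64(7.800000000000015))
line -56 (np.float64(-8.0), np.float64(7.800000000000015))
line 52 (np.float64(-3.599999999999996), np.float64(3.6000000000000103))
line 55 (np.float64(-3.599999999999996), np.float64(3.6000000000000103))
line 58 (np.float64(-3.599999999999996), np.float64(3.6000000000000103))
line 60 (np.float64(-3.599999999999996), np.float64(3.4000000000000092))
[[-45.  -15.6  15.6]
 [-40.  -15.4  15.6]
 [-35.  -15.6  15.6]
 [-30.  -15.6  15.4]
 [-25.  -15.4  15.4]
 [-20.  -15.6  15.4]
 [-15.  -15.6  15.4]
 [-10.  -15.6  15.4]
 [ -5.  -15.6  15.2]
 [  0.  -15.6  15.2]
 [  5.  -15.6  15.4]
 [ 10.  -15.8  15.2]
 [ 15.  -15.8  15.2]
 [ 20.  -12.4  13.6]]
canister y -0.19 yaw deg -0.31
[0.3 0.4 0.2]
btn 973 [ 601.4 -134.1   67.3]
post 0 
jar 3073 [ 580.9 -233.3   40.1]
small 2485 [527.9 -45.9  27.2]
```

View pics/w8.png

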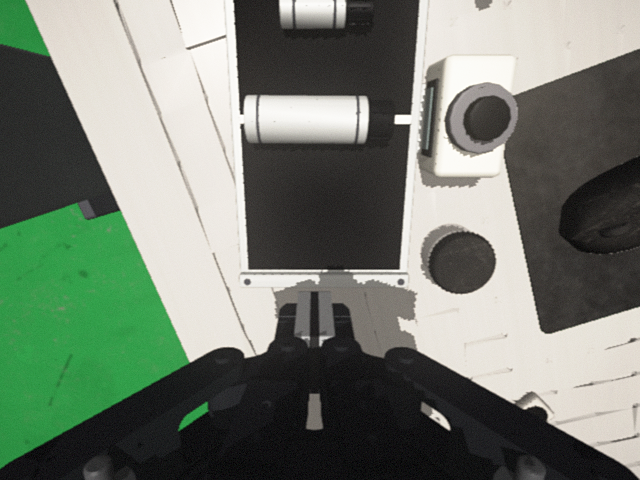

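The canister lies centred on the line, the button is back up at 67 mm, and the robot is clear of everything. Handing in.

```bash
python3 -c "from cell import job_done; print(job_done())"
```

```text
the job is handed in; nothing more can be done
None
```

The larger canister now lies along the white line, and I then pressed the trigger button fully and released it. I handed the job in at about 18 s, with the arm clear of everything.

- **Canister:** I rolled it there in four light fingertip strokes on its top, pressing with 15 N or less. The last check put it 0.2 mm off the line's centre and 0.3° off parallel.
- **Button:** I pressed it about 5 mm, until it stopped hard at about 17 N with the fingertips still above the housing. It sprang back to about 67 mm, its starting height.
- **Jar and smaller canister:** The arm never touched them. The jar measured within 2 mm of its first position. The last check of the smaller canister used a different method, so it compares less well, but the pictures show it where it was.
- **Post:** It was at the edge of the last picture, so that check gave no reading. It was standing in the picture taken over the button, and the arm never went near it.

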